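Turn a channel bracket over on the turnover ramp and set it against the end stop

ROBOT

A 6-joint arm with a two-finger parallel gripper is mounted at the origin on the work surface. World frame = base frame: x ahead of the robot, y to its left, z up, the work surface at z = 0. Lengths are in m, angles in rad, forces in N, time in s.
With the tool pointing down it reaches from about 0.375 to 0.9 m from the base axis. Payload 3.1 kg.
Tool frame: the origin (TCP) lies between the finger pads; the fingertips stand 17 mm ahead of it and the grasp point (between the pads) lies 2 mm behind it (robot.nose_length is the distance from the TCP to the fingertips, in m); z points along the fingers, y is the line along which they close (so a half turn about z gives the same grasp; the last joint's range is limited). The gripper opens to 87 mm and grips with 3 to 60 N. Pads are 19 mm wide; open, the fingers measure 117 mm over their backs; the gripper's body (75 mm by 190 mm) begins 51 mm behind the grasp point.
Start: joints at [1.062, 0.527, 1.433, -0, 1.181, -0.178], TCP at [0.202, 0.591, 0.24] pointing down, gripper open.
Joint ranges: [-3.08, 3.08], [-0.75, 2.2], [0.22, 2.44], [-1.43, 4.57], [0, 2.65], [-2.85, 2.85]. Speed limits (rad/s): [2.79, 2.79, 3.14, 3.14, 3.14, 3.14].

INTERFACE

Orientations are given as a unit quaternion [x, y, z, w].
In Python, from rig import robot, cams gives the robot as it stands.
- The arm moves only by the shell command python3 -m pendant 'ROWS' [FORCE]. ROWS is JSON, a list of rows, each an object with "jaw": the opening, from 0 (shut) to 1 (fully open); "linear": the shift along the tool's x, y, z in cm, a list of three; "twist": the turn about the tool's z in degrees. A call has 1 to 12 rows; each row shifts and turns the commanded pose from where the row before left it, along the tool's axes as they then stand; what a row does not reach is not made up. A row lasts 1/12 s, in which the tool goes at most 41.7 mm and 7.16 degrees, less where a joint would pass 70% of its speed; a pose out of reach is approached as far as the arm can. A call is refused whole if a number of a shift passes 4.17 or a number of a turn 7.16, either way. A call with a gripper value outside its range is refused whole. The fingers move at their own pace and stop on an object; FORCE is the grip in N (left out, the last holds). Time passes only in rows, so rows that do not move let the fingers close. It gives the time, the measured TCP pose, the force, the opening and the grip force at its end, in the units of the state.
- robot.get_obs(): the state, without advancing time (a new reading comes with each control period).
- cams.camera(name): name is "scene" or "top" or "wrist"; returns a dict with "color" (420x560x3 uint8, blue, green, red), "depth" (420x560 float32, m along the optical axis (not along the pixel's ray), 0 where there is no reading), "fov_y" (degrees; the focal length in pixels is half the picture's height over the tangent of half this angle, whatever the lens; pixels are square), "cx", "cy" (the principal point, pixels), "view" (4x4, takes a point from world to camera coordinates). Camera axes: x right, y down, z forward; pixel columns grow to the right and rows downward; lengths in m; the calibration is good to about 2 mm. A picture is of the moment at which its call begins.
- robot.hand_in(): hands the job in; it is judged then, once.
The state is a dict: "time": time; "q": joint angles; "joint_velocities": joint speeds; "joint_torque": joint torques, N m; "position": TCP position; "tool_rot": TCP orientation; "ft_force": force on the tool from outside, world axes, zero at the start; "moment": the same for the moment, N m; "grip_width": finger opening in m; "grip_force": force on a finger pad.
Only numpy, scipy, OpenCV 4.12 (cv2) and the standard library are available. Lean on these libraries where they do the work, as an engineer would, in place of code of your own. Each camera call takes 0.05 s, during which the arm holds its last target. There are 200 camera calls.

TASK

Turn the steel channel bracket over for buffing its back, without picking it up: push it off the upper ledge so that it slides down and comes to rest leaning on the ramp, then tip it forward by its upper end so that it drops on the bed with its flanges down. Then slide it along the bed and press it gently (some 5 to 10 N, held for a moment) square against the end stop, leave it there, and leave the other things on the bench alone.

Things in the scene. Friction and masses are not known exactly. Their poses are not given: they have to be found in the camera images.
- bracket: Loose steel channel bracket, about 0.3 kg: web 100 (x) by 64 (y) by 5 mm thick, a 4 mm thick flange along each 100 mm side, ends open, 16 mm high overall. Origin: centre of the web's flat outer face; z points to the flanges' free edges. It starts on the ledge, flanges up, x roughly along the ramp's x, 6 to 46 mm short of the crest. Turned over, z points down, origin on top 16 mm above the bed.
- ramp: Fixed wooden turnover ramp, 120 mm wide (y), no side walls. x is the direction of travel; x = 0 at the ramp's foot, z = 0 at bench level. Level ledge at z = 72 mm, x = -209 to -29; ramp face at 65 degrees from there down to x = 0, z = 10; gutter floor z = 10, x = 0 to 38; upright step to the level bed, z = 18, x = 38 to 233. The step holds the bracket's foot.
- crest (a point): Middle of the edge where the ledge ends and the ramp begins (x = -29, z = 72 mm of the ramp); axes as the ramp's. A bracket whose middle is past it tips once the pusher backs off (rubbing on the pusher can hold it). Leaning on the ramp it stands about 20 to 28 mm above this; raised upright on its end it stays standing and must be tipped about 13 degrees further to fall.
- stop_face (a point): Middle of the end stop's pad face, which looks back at the ramp (to -x of the ramp), 14 mm above the bed; axes as the ramp's.
- stop: End stop across the far part of the bed: a wooden block 100 mm wide and 30 mm high, with a stiff spring-backed pad (6 N per mm, 4 mm travel) in front. Origin on the bed under the pad's face; axes as the ramp's.
- tin: Bystander: closed metal tin, 68 mm across, 60 mm high; origin under its centre.
- compound_bar: Bystander: bar of polishing compound, 110 x 45 x 35 mm; origin under its centre.
- felt_wheel: Bystander: grey felt wheel 100 mm across, 22 mm thick, lying flat; origin under its centre.
- driver: Bystander: screwdriver lying on the bench; origin near its middle.
There are look-alikes about, which are no part of the job. What is meant by the bracket is not orange, pink or red, and is the larger of those in its own colour.

How it is judged:
By the outcome, as a careful person would: the job done as asked, in the order asked, and still so for the second after the job is handed in, with the robot touching nothing.
It also fails if it takes over 69 s, if anything falls off the work surface, if the arm or the gripper's body presses on something with over 40 N, if the wrist force passes 120 N, or if a joint passes its speed limit or range.

## Working session

There is one attempt and no reset: what is moved stays moved. The work goes in short steps, Python scripts to look and compute and a shell command to move; the robot and the scene stay as the last step left them, time stands still between calls to the robot, and variables do not carry over. Pictures are saved under pics/ and viewed, at most 10 in all, crops included, and the job is handed in when it is done.

```bash
mkdir -p pics; ls
cat > h.py <<'E'
import numpy as np, cv2
from rig import robot, cams
from scipy.spatial.transform import Rotation as R
def K(c):
    f=c["color"].shape[0]/2/np.tan(np.radians(c["fov_y"])/2); return f
def cloud(c):
    f=K(c); d=c["depth"]; v,u=np.indices(d.shape)
    P=np.stack([(u-c["cx"])/f*d,(v-c["cy"])/f*d,d],-1)
    V=np.array(c["view"]); return (P-V[:3,3])@V[:3,:3]
def ray(c,u,v,z):
    f=K(c);V=np.array(c["view"]);Rm=V[:3,:3];o=-Rm.T@V[:3,3]
    d=Rm.T@np.array([(u-c["cx"])/f,(v-c["cy"])/f,1]);return o+d*(z-o[2])/d[2]
E
python3 - <<'E'
from h import *
a=cams.camera("scene");b=cams.camera("top")
np.savez("s0.npz",top=cloud(b),scene=cloud(a))
cv2.imwrite("pics/scene0.png",a["color"]);cv2.imwrite("pics/top0.png",b["color"])
o=robot.get_obs();print(o["time"],o["position"],R.from_quat(o["tool_rot"]).as_matrix().round(3),o["grip_width"],robot.nose_length)
E
```

```text
pics
0.1 [0.20207552 0.59075675 0.23863453] [[-0.946  0.324 -0.001]
 [ 0.324  0.946 -0.002]
 [ 0.    -0.002 -1.   ]] 0.08734403708965616 0.017
```

View pics/top0.png

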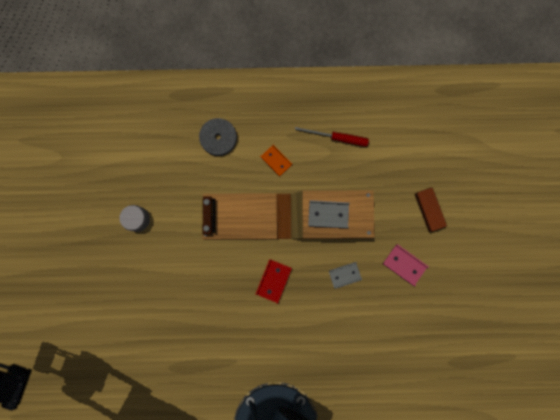

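View pics/scene0.png

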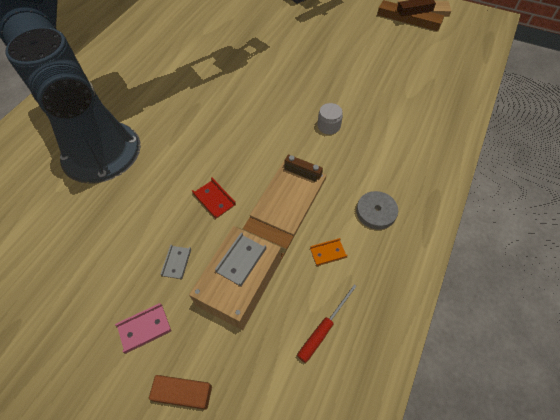

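The top picture shows two grey brackets: one on the ledge at (328,214), one on the bench at (345,274). There are also orange (276,160), pink (405,265) and red (274,281) ones. The one on the ledge fits, because it is grey and the larger of the two greys. Next I confirm it with a crop and measure.

Run:
```python
from h import *
b=cams.camera("top");P=cloud(b);im=b["color"]
cv2.imwrite("pics/crop0.png",cv2.resize(im[180:300,190:390],None,fx=4,fy=4,interpolation=cv2.INTER_CUBIC))
print("focal",K(b)); 
V=np.array(b["view"]);print("cam",-V[:3,:3].T@V[:3,3])
# row profile
for v in (218,): 
  for u in range(196,384,4): print(u,P[v,u].round(3),im[v,u])
hsv=cv2.cvtColor(im,cv2.COLOR_BGR2HSV)
m=((hsv[...,1]<60)&(hsv[...,2]>70)).astype(np.uint8)
for c in cv2.findContours(m,0,2)[0]:
  if cv2.contourArea(c)>150 and cv2.boundingRect(c)[1]>180: print(cv2.contourArea(c),cv2.minAreaRect(c))
reg=np.zeros_like(m);reg[185:250,190:385]=1
t=(reg==1)&(abs(P[...,2]-.072)<.006); print("ledge",cv2.minAreaRect(np.argwhere(t)[:,::-1].astype(np.float32)))
t=(reg==1)&(abs(P[...,2]-.018)<.006)&(np.indices(m.shape)[1]<290); r=np.argwhere(t)[:,::-1];print("bed",len(r),r.min(0),r.max(0))
```

```text
focal 533.1206683717538
cam [ 0.42611616 -0.02029821  1.41732866]
196 [ 0.537  0.204 -0.   ] [ 51  99 121]
200 [ 0.537  0.193 -0.   ] [ 51  98 121]
204 [0.533 0.176 0.046] [14 27 54]
208 [0.533 0.166 0.049] [ 8 22 45]
212 [0.535 0.159 0.018] [ 7 10 16]
216 [0.534 0.148 0.022] [19 40 57]
220 [0.535 0.139 0.014] [ 46  87 125]
224 [0.534 0.127 0.021] [ 47  89 125]
228 [0.534 0.117 0.014] [ 45  86 125]
232 [0.534 0.106 0.022] [ 44  87 124]
236 [0.534 0.096 0.019] [ 45  88 124]
240 [0.533 0.085 0.022] [ 45  87 125]
244 [0.533 0.075 0.018] [ 47  88 127]
248 [0.533 0.064 0.018] [ 45  88 125]
252 [0.533 0.054 0.014] [ 48  92 129]
256 [0.532 0.043 0.022] [ 48  92 128]
260 [0.532 0.033 0.02 ] [ 45  90 130]
264 [0.532 0.022 0.022] [ 48  91 131]
268 [0.532 0.012 0.022] [ 48  92 131]
272 [0.532 0.001 0.016] [ 49  93 133]
276 [ 0.532 -0.009  0.021] [ 35  69 105]
280 [ 0.532 -0.02   0.008] [15 43 80]
284 [ 0.532 -0.03   0.008] [16 46 86]
288 [ 0.532 -0.041  0.01 ] [15 46 84]
292 [ 0.531 -0.051  0.024] [30 61 79]
296 [ 0.529 -0.061  0.044] [35 67 84]
300 [ 0.528 -0.071  0.057] [31 60 74]
304 [ 0.526
[... 516 characters left out ...]
.073] [ 48  93 131]
360 [ 0.524 -0.222  0.073] [ 51  94 134]
364 [ 0.524 -0.233  0.067] [ 50  92 131]
368 [ 0.524 -0.242  0.074] [ 47  91 131]
372 [ 0.523 -0.252  0.074] [ 49  93 131]
376 [ 0.529 -0.276 -0.002] [ 53 103 123]
380 [ 0.528 -0.286  0.003] [ 51 100 120]
472.0 ((344.8499755859375, 275.04998779296875), (18.34120750427246, 28.144268035888672), 71.56504821777344)
438.5 ((131.75001525878906, 217.25003051757812), (22.62741470336914, 24.748737335205078), 45.0)
888.5 ((328.2738342285156, 214.07078552246094), (38.718074798583984, 24.62868881225586), 3.1798300743103027)
ledge ((337.4999694824219, 213.49998474121094), (72.99998474121094, 46.99999237060547), 0.0)
bed 2937 [203 193] [289 238]
```

View pics/crop0.png

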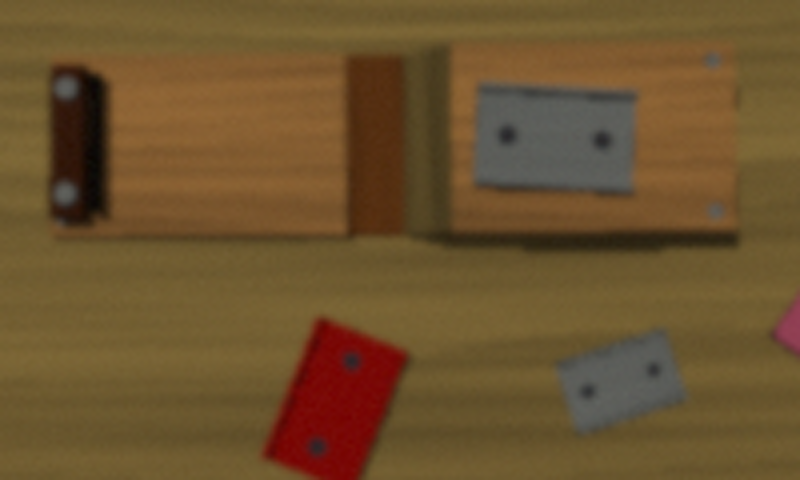

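The crop confirms the plain grey bracket on the ledge, spanning crop x 475–635 and y 85–192. It is clearly larger than the grey one on the bench. Next I measure the ramp axes and the bracket's pose.

Run:
```python
from h import *
b=cams.camera("top");P=cloud(b);im=b["color"]
def edges(u0,u1,z,zt):
  T=[];B=[]
  for u in range(u0,u1):
    v=np.where(P[185:250,u,2]>zt)[0]+185
    T.append(ray(b,u,v.min()-.5,z)[:2]);B.append(ray(b,u,v.max()+.5,z)[:2])
  return np.array(T),np.array(B)
ang=[]
for n,(u0,u1,z,zt) in {"ledge":(306,372,.072,.04),"bed":(220,274,.018,.009)}.items():
  for s,e in zip("TB",edges(u0,u1,z,zt)):
    k=np.polyfit(e[:,1],e[:,0],1); print(n,s,"x=%.4f*y+%.4f"%tuple(k),np.polyval(k,[-.15,.05]))
# crest / rear / step ends from colour & depth
print("crest",ray(b,302.5,214,.072),"rear",ray(b,374.2,214,.072),"step",ray(b,190+347/4,216,.018))
hsv=cv2.cvtColor(im,cv2.COLOR_BGR2HSV);m=((hsv[...,1]<60)&(hsv[...,2]>70)).astype(np.uint8)
m[:190]=0;m[240:]=0;m[:,:300]=0;m[:,360:]=0
r=cv2.minAreaRect(np.argwhere(m)[:,::-1].astype(np.float32));print(r)
bx=cv2.boxPoints(r);print(np.array([ray(b,*p,.082) for p in bx]).round(4))
print(ray(b,*r[0],.082))
```

```text
ledge T x=0.0079*y+0.5987 [0.59753508 0.59912469]
ledge B x=0.0201*y+0.4787 [0.47570954 0.4797301 ]
bed T x=0.0093*y+0.6005 [0.59915838 0.60101063]
bed B x=0.0297*y+0.4766 [0.47219654 0.47812852]
crest [ 0.53678635 -0.07701376  0.072     ] rear [ 0.53357753 -0.25841315  0.072     ] step [ 0.53714538 -0.01140232  0.018     ]
((328.3138122558594, 214.16552734375), (38.697811126708984, 24.604528427124023), 3.3664603233337402)
[[ 0.5073 -0.0905  0.082 ]
 [ 0.5691 -0.0955  0.082 ]
 [ 0.5616 -0.1926  0.082 ]
 [ 0.4998 -0.1871  0.082 ]]
[ 0.53439962 -0.14142057  0.082     ]
```

```bash
python3 -m pendant '[{"jaw":0.5,"linear":[0,0,0],"twist":6.54},{"jaw":0.5,"linear":[0,0,0],"twist":6.54},{"jaw":0.5,"linear":[0,0,0],"twist":6.54},{"jaw":0.5,"linear":[0,0,0],"twist":6.54},{"jaw":0.5,"linear":[0,0,0],"twist":6.54},{"jaw":0.5,"linear":[0,0,0],"twist":6.54},{"jaw":0.5,"linear":[0,0,0],"twist":6.54},{"jaw":0.5,"linear":[0,0,0],"twist":6.54},{"jaw":0.5,"linear":[0,0,0],"twist":6.54},{"jaw":0.5,"linear":[0,0,0],"twist":6.54},{"jaw":0.5,"linear":[0,0,0],"twist":6.54}]'
python3 -m pendant '[{"jaw":0.5,"linear":[-3,2.4,0],"twist":0},{"jaw":0.5,"linear":[-3,2.4,0],"twist":0},{"jaw":0.5,"linear":[-3,2.4,0],"twist":0},{"jaw":0.5,"linear":[-3,2.4,0],"twist":0},{"jaw":0.5,"linear":[-3,2.4,0],"twist":0},{"jaw":0.5,"linear":[-3,2.4,0],"twist":0},{"jaw":0.5,"linear":[-3,2.4,0],"twist":0},{"jaw":0.5,"linear":[-3,2.4,0],"twist":0},{"jaw":0.5,"linear":[-3,2.4,0],"twist":0},{"jaw":0.5,"linear":[-3,2.4,0],"twist":0},{"jaw":0.5,"linear":[-3,2.4,0],"twist":0},{"jaw":0.5,"linear":[-3,2.4,0],"twist":0}]'
```

```text
time: 1.12
position: [0.2023, 0.5911, 0.2392]
tool_rot: [0.714, 0.7, -0.0, 0.0]
ft_force: [-0.5, 0.7, 0.1]
grip_width: 0.0434
grip_force: 0.0
time: 2.12
position: [0.4859, 0.2254, 0.2395]
tool_rot: [0.712, 0.702, -0.0, -0.0]
ft_force: [0.0, -0.1, 1.3]
grip_width: 0.0435
grip_force: 0.0
```

```bash
python3 -m pendant '[{"jaw":0.5,"linear":[-3.83,0.44,0],"twist":0},{"jaw":0.5,"linear":[-3.83,0.44,0],"twist":0},{"jaw":0.5,"linear":[-3.83,0.44,0],"twist":0},{"jaw":0.5,"linear":[-3.83,0.44,0],"twist":0},{"jaw":0.5,"linear":[-3.83,0.44,0],"twist":0},{"jaw":0.5,"linear":[-3.83,0.44,0],"twist":0},{"jaw":0.5,"linear":[-3.83,0.44,0],"twist":0},{"jaw":0.5,"linear":[-3.83,0.44,0],"twist":0},{"jaw":0.5,"linear":[-3.83,0.44,0],"twist":0},{"jaw":0.5,"linear":[-3.83,0.44,0],"twist":0},{"jaw":0.5,"linear":[-3.83,0.44,0],"twist":0},{"jaw":0.5,"linear":[-3.83,0.44,0],"twist":0}]'
python3 -m pendant '[{"jaw":0.5,"linear":[0,0,2.5],"twist":0},{"jaw":0.5,"linear":[0,0,2.5],"twist":0},{"jaw":0.5,"linear":[0,0,2.5],"twist":0},{"jaw":0.5,"linear":[0,0,2.5],"twist":0},{"jaw":0.5,"linear":[0,0,2.5],"twist":0},{"jaw":0.5,"linear":[0,0,1.2],"twist":0},{"jaw":0.5,"linear":[0,0,0.5],"twist":0},{"jaw":0.5,"linear":[0,0,0.3],"twist":0},{"jaw":0.5,"linear":[0,0,0],"twist":0}]'
```

```text
time: 3.12
position: [0.5309, -0.2351, 0.2394]
tool_rot: [0.712, 0.702, 0.0, -0.0]
ft_force: [-0.1, -0.1, 0.7]
grip_width: 0.0435
grip_force: 0.0
time: 3.87
position: [0.5313, -0.2333, 0.0944]
tool_rot: [0.712, 0.702, -0.0, -0.0]
ft_force: [-0.1, -0.7, -0.7]
grip_width: 0.0432
grip_force: 0.0
```

```bash
python3 -m pendant '[{"jaw":0.5,"linear":[1.5,0,0],"twist":0},{"jaw":0.5,"linear":[1,0,0],"twist":0},{"jaw":0.5,"linear":[0.7,0,0],"twist":0},{"jaw":0.5,"linear":[0.7,0,0],"twist":0},{"jaw":0.5,"linear":[0.7,0,0],"twist":0},{"jaw":0.5,"linear":[0.7,0,0],"twist":0},{"jaw":0.5,"linear":[0.7,0,0],"twist":0},{"jaw":0.5,"linear":[0.7,0,0],"twist":0},{"jaw":0.5,"linear":[0.7,0,0],"twist":0},{"jaw":0.5,"linear":[0.7,0,0],"twist":0},{"jaw":0.5,"linear":[0.4,0,0],"twist":0},{"jaw":0.5,"linear":[0,0,0],"twist":0}]'
python3 - <<'E'
from h import *
b=cams.camera("top");s=cams.camera("scene")
A=cv2.resize(b["color"][180:260,200:400],(800,320),interpolation=cv2.INTER_CUBIC)
S=cv2.resize(s["color"][120:340,150:450],(382,280));z=np.zeros((280,800,3),np.uint8);z[:,:382]=S
w=cams.camera("wrist")["color"];z[:,400:773]=cv2.resize(w,(373,280))
cv2.imwrite("pics/p1.png",np.vstack([A,z]))
E
```

```text
time: 4.87
position: [0.5318, -0.1465, 0.0942]
tool_rot: [0.712, 0.702, 0.0, -0.001]
ft_force: [-0.1, -0.7, -0.2]
grip_width: 0.0437
grip_force: 0.0
```

View pics/p1.png

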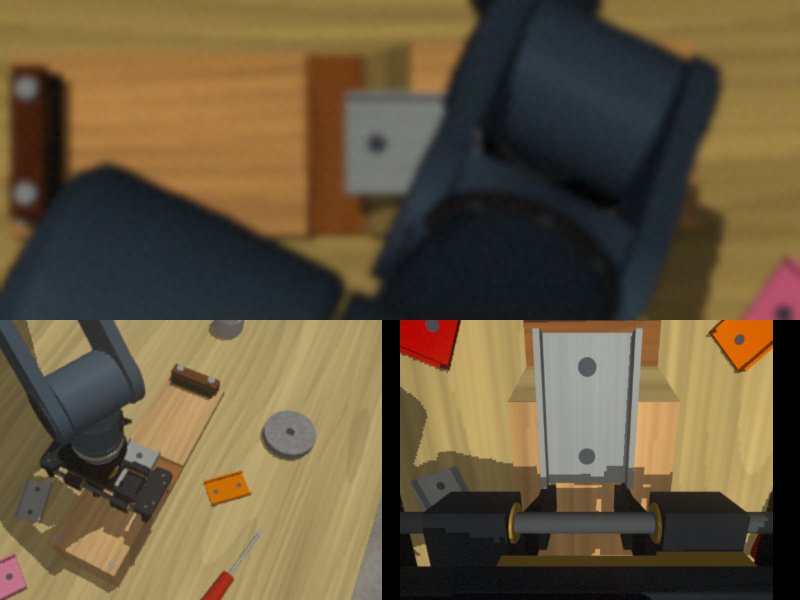

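The bracket has been squared by the two fingers and is centred. Its front end overhangs the crest (top image at about u=286), and its middle is about 9 mm short.

```bash
python3 -m pendant '[{"jaw":0.5,"linear":[0.4,0,0],"twist":0},{"jaw":0.5,"linear":[0.4,0,0],"twist":0},{"jaw":0.5,"linear":[0.4,0,0],"twist":0},{"jaw":0.5,"linear":[0.2,0,0],"twist":0},{"jaw":0.5,"linear":[0,0,0],"twist":0},{"jaw":0.5,"linear":[-1.5,0,0],"twist":0},{"jaw":0.5,"linear":[-1.5,0,0],"twist":0},{"jaw":0.5,"linear":[0,0,0],"twist":0},{"jaw":0.5,"linear":[0,0,0],"twist":0},{"jaw":0.5,"linear":[0,0,0],"twist":0}]'
python3 - <<'E'
from h import *
b=cams.camera("top");s=cams.camera("scene")
A=cv2.resize(b["color"][180:260,200:400],(800,320),interpolation=cv2.INTER_CUBIC)
S=cv2.resize(s["color"][120:340,150:450],(382,280));z=np.zeros((280,800,3),np.uint8);z[:,:382]=S
w=cams.camera("wrist")["color"];z[:,400:773]=cv2.resize(w,(373,280))
cv2.imwrite("pics/p2.png",np.vstack([A,z]))
E
```

```text
time: 5.85
position: [0.5318, -0.1641, 0.0944]
tool_rot: [0.713, 0.702, 0.0, -0.001]
ft_force: [-0.5, 1.1, -0.3]
grip_width: 0.0435
grip_force: 0.0
```

View pics/p2.png

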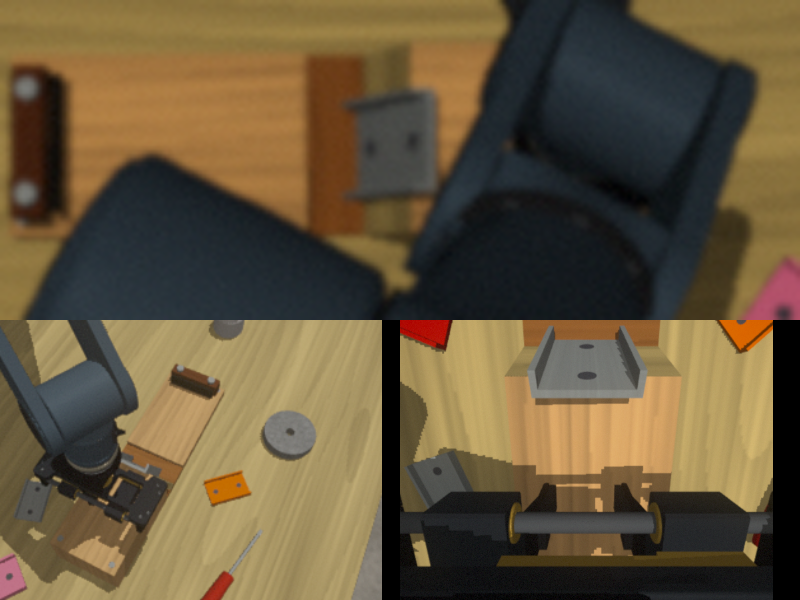

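It has tipped over the crest, with its upper end at about (435,140) in the enlarged top view. I'll wait a moment and measure where that end settles.

```bash
python3 -m pendant '[{"jaw":0.5,"linear":[0,0,-0.5],"twist":0},{"jaw":0.5,"linear":[0,0,0],"twist":0},{"jaw":0.5,"linear":[0,0,0],"twist":0},{"jaw":0.5,"linear":[0,0,0],"twist":0},{"jaw":0.5,"linear":[0,0,0],"twist":0},{"jaw":0.5,"linear":[0,0,0],"twist":0}]'
cat > m.py <<'E'
from h import *
import sys
for n in sys.argv[2:]:
  b=cams.camera(n);P=cloud(b);hsv=cv2.cvtColor(b["color"],cv2.COLOR_BGR2HSV)
  g=(hsv[...,1]<70)&(hsv[...,2]>40)&(P[...,2]>.012)&(P[...,2]<.13)&(P[...,0]>.49)&(P[...,0]<.585)&(P[...,1]>-.13)&(P[...,1]<.15)
  n_,l,st,_=cv2.connectedComponentsWithStats(g.astype(np.uint8));k=1+np.argmax(st[1:,4]) ;Q=P[l==k]
  print(n,len(Q),st[k]);
  print(" x",np.percentile(Q[:,0],[1,50,99]).round(4)," y",np.percentile(Q[:,1],[1,50,99]).round(4)," z",np.percentile(Q[:,2],[1,50,99]).round(4))
  for lo in np.arange(-.12,.15,.02):
    q=Q[(Q[:,1]>=lo)&(Q[:,1]<lo+.02)]
    if len(q)>10: print("  y%.2f x %.4f %.4f z %.4f"%(lo+.01,*np.percentile(q[:,0],[2,98]),np.median(q[:,2])))
  cv2.imwrite(f"pics/{sys.argv[1]}_{n}.png",b["color"])
E
python3 m.py p3 top wrist scene
```

```text
time: 6.5
position: [0.5321, -0.1641, 0.0995]
tool_rot: [0.712, 0.702, -0.0, -0.0]
ft_force: [-0.7, -0.3, -0.3]
grip_width: 0.0437
grip_force: 0.0
top 481 [288 203  22  27 481]
 x [0.5019 0.5334 0.5632]  y [-0.0898 -0.0682 -0.0449]  z [0.017  0.0657 0.1064]
  y-0.09 x 0.5019 0.5612 z 0.0997
  y-0.07 x 0.5020 0.5626 z 0.0712
  y-0.05 x 0.5023 0.5631 z 0.0332
wrist 14024 [  193    10   175   106 14024]
 x [0.5022 0.5337 0.565 ]  y [-0.0904 -0.0736 -0.0405]  z [0.0155 0.081  0.1065]
  y-0.09 x 0.5028 0.5642 z 0.1008
  y-0.07 x 0.5027 0.5644 z 0.0766
  y-0.05 x 0.5030 0.5647 z 0.0359
  y-0.03 x 0.5025 0.5656 z 0.0227
scene 193 [244 224  33  19 193]
 x [0.5066 0.5491 0.5679]  y [-0.0907 -0.0706 -0.039 ]  z [0.0201 0.0787 0.1061]
  y-0.09 x 0.5188 0.5672 z 0.1017
  y-0.07 x 0.5065 0.5676 z 0.0752
  y-0.05 x 0.5069 0.5680 z 0.0392
```

It rests leaning at the ramp's angle, with its top end at z about 0.10–0.106, y about -0.090, and x 0.502–0.565. Now I tip it forward by the upper end.

```bash
python3 -m pendant '[{"jaw":0.5,"linear":[1.5,0.1,0],"twist":0},{"jaw":0.5,"linear":[1.5,0.1,0],"twist":0},{"jaw":0.5,"linear":[1.5,0,0],"twist":0},{"jaw":0.5,"linear":[1,0,0],"twist":0},{"jaw":0.5,"linear":[0.6,0,0],"twist":0},{"jaw":0.5,"linear":[0.6,0,0],"twist":0},{"jaw":0.5,"linear":[0.6,0,0],"twist":0},{"jaw":0.5,"linear":[0.6,0,0],"twist":0},{"jaw":0.5,"linear":[0.6,0,0],"twist":0},{"jaw":0.5,"linear":[0.6,0,0],"twist":0},{"jaw":0.5,"linear":[0.6,0,0],"twist":0},{"jaw":0.5,"linear":[0,0,0],"twist":0}]'
python3 m.py p4 wrist scene
```

```text
time: 7.65
position: [0.5352, -0.066, 0.0995]
tool_rot: [0.712, 0.702, -0.0, -0.0]
ft_force: [-0.9, -0.3, -0.5]
grip_width: 0.0437
grip_force: 0.0
wrist 10217 [  196   173   160    85 10217]
 x [0.5028 0.5339 0.5654]  y [-0.0706 -0.043  -0.0315]  z [0.0152 0.0899 0.1111]
  y-0.07 x 0.4909 0.5830 z 0.0582
  y-0.05 x 0.5057 0.5627 z 0.0910
  y-0.03 x 0.5028 0.5655 z 0.0881
scene 128 [250 225  27  18 128]
 x [0.5052 0.5303 0.5678]  y [-0.0764 -0.0474 -0.0377]  z [0.0127 0.0258 0.0843]
  y-0.05 x 0.5056 0.5677 z 0.0255
```

View pics/p4_wrist.png

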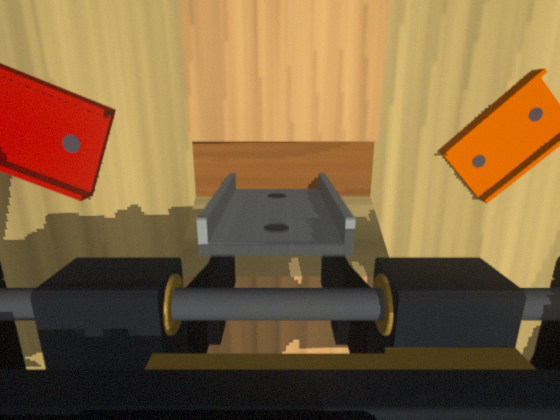

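The bracket is nearly upright: upper end at about (275,240), flanges facing forward, fingers behind it. I continue pushing.

```bash
python3 -m pendant '[{"jaw":0.5,"linear":[0.5,0,0],"twist":0},{"jaw":0.5,"linear":[0.5,0,0],"twist":0},{"jaw":0.5,"linear":[0.5,0,0],"twist":0},{"jaw":0.5,"linear":[0.5,0,0],"twist":0},{"jaw":0.5,"linear":[0.5,0,0],"twist":0},{"jaw":0.5,"linear":[0.5,0,0],"twist":0},{"jaw":0.5,"linear":[0.5,0,0],"twist":0},{"jaw":0.5,"linear":[0.5,0,0],"twist":0},{"jaw":0.5,"linear":[0,0,0],"twist":0},{"jaw":0.5,"linear":[0,0,0],"twist":0}]'
python3 m.py p5 wrist scene
```

```text
time: 8.58
position: [0.5361, -0.0268, 0.0995]
tool_rot: [0.712, 0.702, -0.0, -0.0]
ft_force: [-0.5, 0.1, -0.2]
grip_width: 0.0432
grip_force: 0.0
wrist 17722 [  219    72   114   168 17722]
 x [0.5037 0.535  0.5663]  y [-0.0303  0.0233  0.0673]  z [0.0326 0.0342 0.0357]
  y-0.03 x 0.5036 0.5648 z 0.0341
  y-0.01 x 0.5038 0.5651 z 0.0342
  y0.01 x 0.5041 0.5654 z 0.0342
  y0.03 x 0.5044 0.5658 z 0.0342
  y0.05 x 0.5047 0.5660 z 0.0342
  y0.07 x 0.5048 0.5663 z 0.0342
scene 358 [254 210  32  26 358]
 x [0.5051 0.536  0.5683]  y [-0.0373 -0.0179  0.0068]  z [0.0214 0.0342 0.091 ]
  y-0.03 x 0.5065 0.5680 z 0.0342
  y-0.01 x 0.5053 0.5682 z 0.0342
  y0.01 x 0.5031 0.5686 z 0.0336
```

View pics/p5_wrist.png

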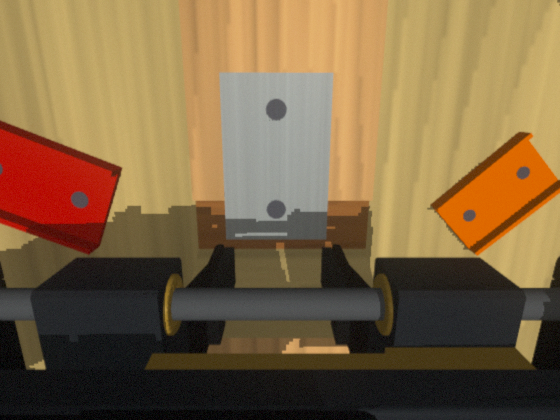

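Turned over: the web is flat on top at z = 0.034, spanning y from about -0.031 to 0.068, with a near edge at (275,238). Now I lower the fingers behind it.

```bash
python3 -m pendant '[{"jaw":0.5,"linear":[-1,-0.1,0],"twist":0},{"jaw":0.5,"linear":[-0.9,0,0],"twist":0},{"jaw":0.5,"linear":[0,0,0],"twist":0},{"jaw":0.5,"linear":[0,0,1.2],"twist":0},{"jaw":0.5,"linear":[0,0,1.2],"twist":0},{"jaw":0.5,"linear":[0,0,1],"twist":0},{"jaw":0.5,"linear":[0,0,0.6],"twist":0},{"jaw":0.5,"linear":[0,0,0.5],"twist":0},{"jaw":0.5,"linear":[0,0,0.4],"twist":0},{"jaw":0.5,"linear":[0,0,0.3],"twist":0},{"jaw":0.5,"linear":[0,0,0],"twist":0}]'
```

```text
time: 9.6
position: [0.5347, -0.0461, 0.0471]
tool_rot: [0.712, 0.702, -0.0, -0.0]
ft_force: [0.3, 0.4, 1.5]
grip_width: 0.0433
grip_force: 0.0
```

```bash
python3 -m pendant '[{"jaw":0.5,"linear":[0.4,0,0],"twist":0},{"jaw":0.5,"linear":[0.5,0,0],"twist":0},{"jaw":0.5,"linear":[0.6,0,0],"twist":0},{"jaw":0.5,"linear":[0.6,0,0],"twist":0},{"jaw":0.5,"linear":[0.6,0,0],"twist":0},{"jaw":0.5,"linear":[0.6,0,0],"twist":0},{"jaw":0.5,"linear":[0.6,0,0.2],"twist":0},{"jaw":0.5,"linear":[0.6,0,0.2],"twist":0},{"jaw":0.5,"linear":[0.6,0,0],"twist":0},{"jaw":0.5,"linear":[0.6,0,0],"twist":0},{"jaw":0.5,"linear":[0.3,0,0],"twist":0},{"jaw":0.5,"linear":[0,0,0],"twist":0}]'
python3 m.py p6 wrist
python3 - <<'E'
from h import *
c=cams.camera("wrist");P=cloud(c)
# stop: points above bed ahead
g=(P[...,1]>.1)&(P[...,1]<.2)&(abs(P[...,0]-.54)<.03)
for lo in np.arange(.1,.2,.004):
  q=P[g&(P[...,1]>=lo)&(P[...,1]<lo+.004)]
  if len(q):print(round(lo,3),len(q),np.percentile(q[:,2],[5,50,95]).round(4))
E
```

```text
time: 10.6
position: [0.5354, 0.0149, 0.0434]
tool_rot: [0.712, 0.702, -0.0, -0.001]
ft_force: [0.4, 0.4, 0.3]
grip_width: 0.0435
grip_force: 0.0
wrist 34678 [  196    15   162   238 34678]
 x [0.5039 0.5352 0.5665]  y [0.0276 0.0831 0.1255]  z [0.0327 0.0342 0.0357]
  y0.03 x 0.5039 0.5653 z 0.0341
  y0.05 x 0.5041 0.5654 z 0.0342
  y0.07 x 0.5043 0.5658 z 0.0342
  y0.09 x 0.5047 0.5660 z 0.0342
  y0.11 x 0.5049 0.5663 z 0.0343
  y0.13 x 0.5049 0.5663 z 0.0342
0.1 1426 [0.0332 0.0342 0.0354]
0.104 1459 [0.0332 0.0343 0.0354]
0.108 1488 [0.0332 0.0343 0.0353]
0.112 1528 [0.0331 0.0342 0.0353]
0.116 1564 [0.0332 0.0343 0.0354]
0.12 1624 [0.033  0.0342 0.0354]
0.124 912 [0.0331 0.0342 0.0353]
0.128 768 [0.0172 0.0183 0.0194]
0.132 1299 [0.0171 0.0182 0.0195]
0.136 2 [0.0169 0.0171 0.0173]
```

View pics/p6_wrist.png

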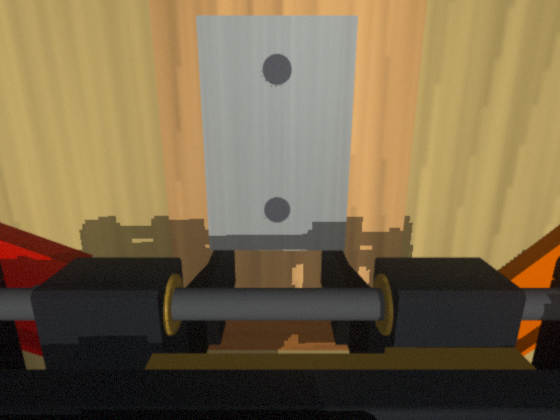

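The bracket moves squarely in contact with both fingers, its rear edge at (275,245) and its front at y of about 0.127. I continue, slowing before the stop.

```bash
python3 -m pendant '[{"jaw":0.5,"linear":[0.4,0,0],"twist":0},{"jaw":0.5,"linear":[0.4,0,0],"twist":0},{"jaw":0.5,"linear":[0.4,0,0],"twist":0},{"jaw":0.5,"linear":[0.3,0,0],"twist":0},{"jaw":0.5,"linear":[0.2,0,0],"twist":0},{"jaw":0.5,"linear":[0,0,0],"twist":0}]'
python3 - <<'E'
from h import *
c=cams.camera("wrist");P=cloud(c);t=cams.camera("top");T=cloud(t)
for n,P in(("w",P),("t",T)):
 g=(P[...,1]>.13)&(P[...,1]<.2)&(abs(P[...,0]-.54)<.03)
 for lo in np.arange(.13,.18,.003):
  q=P[g&(P[...,1]>=lo)&(P[...,1]<lo+.003)]
  if len(q):print(n,round(lo,3),len(q),np.percentile(q[:,2],[5,50,95]).round(4))
E
```

```text
time: 11.2
position: [0.5359, 0.0314, 0.0435]
tool_rot: [0.712, 0.702, 0.0, -0.0]
ft_force: [0.3, -0.5, -1.0]
grip_width: 0.0433
grip_force: 0.0
w 0.13 1161 [0.0332 0.0342 0.0353]
w 0.133 1185 [0.0332 0.0343 0.0354]
w 0.136 1198 [0.0331 0.0343 0.0353]
w 0.139 1216 [0.0331 0.0342 0.0353]
w 0.142 283 [0.033  0.0341 0.0351]
w 0.145 632 [0.0172 0.0183 0.0195]
w 0.148 1606 [0.0174 0.0206 0.028 ]
t 0.13 1 [0.0322 0.0322 0.0322]
t 0.133 8 [0.03   0.036  0.0383]
t 0.136 12 [0.0321 0.0341 0.0365]
t 0.139 12 [0.0307 0.0348 0.0386]
t 0.142 2 [0.0276 0.0277 0.0279]
t 0.145 17 [0.0148 0.0187 0.0231]
t 0.148 61 [0.0159 0.0304 0.0477]
t 0.151 26 [0.038  0.043  0.0479]
t 0.157 48 [0.016  0.0355 0.0452]
t 0.16 29 [0.0448 0.0486 0.0512]
t 0.163 36 [0.0441 0.0473 0.0524]
t 0.166 25 [0.045  0.0495 0.0533]
t 0.169 23 [0.0435 0.049  0.0521]
t 0.172 23 [0.0431 0.0471 0.0523]
t 0.175 28 [0.044  0.0492 0.0528]
t 0.178 18 [0.0437 0.0477 0.0501]
```

```bash
python3 -m pendant '[{"jaw":0.5,"linear":[0.2,0,0],"twist":0},{"jaw":0.5,"linear":[0.2,0,0],"twist":0},{"jaw":0.5,"linear":[0.1,0,0],"twist":0},{"jaw":0.5,"linear":[0.1,0,0],"twist":0},{"jaw":0.5,"linear":[0,0,0],"twist":0}]'
python3 -m pendant '[{"jaw":0.5,"linear":[0.05,0,0],"twist":0},{"jaw":0.5,"linear":[0.05,0,0],"twist":0},{"jaw":0.5,"linear":[0,0,0],"twist":0}]'
```

```text
time: 11.72
position: [0.5362, 0.0369, 0.0436]
tool_rot: [0.712, 0.702, 0.0, 0.0]
ft_force: [-0.3, -1.3, 0.2]
grip_width: 0.0435
grip_force: 0.4
time: 11.97
position: [0.5362, 0.0378, 0.0436]
tool_rot: [0.712, 0.702, 0.0, 0.0]
ft_force: [0.5, -1.1, 1.9]
grip_width: 0.0435
grip_force: 0.7
```

```bash
python3 -m pendant '[{"jaw":0.5,"linear":[0.05,0,0],"twist":0},{"jaw":0.5,"linear":[0.05,0,0],"twist":0},{"jaw":0.5,"linear":[0,0,0],"twist":0}]'
python3 -m pendant '[{"jaw":0.5,"linear":[0.05,0,0],"twist":0},{"jaw":0.5,"linear":[0,0,0],"twist":0}]'
```

```text
time: 12.22
position: [0.5362, 0.0387, 0.0436]
tool_rot: [0.712, 0.702, -0.0, 0.0]
ft_force: [0.7, -2.4, 0.8]
grip_width: 0.0434
grip_force: 1.1
time: 12.38
position: [0.5363, 0.039, 0.0436]
tool_rot: [0.712, 0.702, -0.0, 0.0]
ft_force: [-0.1, -2.8, 0.6]
grip_width: 0.0433
grip_force: 1.9
```

```bash
python3 -m pendant '[{"jaw":0.5,"linear":[0.05,0,0],"twist":0},{"jaw":0.5,"linear":[0.05,0,0],"twist":0},{"jaw":0.5,"linear":[0,0,0],"twist":0},{"jaw":0.5,"linear":[0,0,0],"twist":0}]'
```

```text
time: 12.72
position: [0.5363, 0.0396, 0.0436]
tool_rot: [0.712, 0.702, -0.0, 0.0]
ft_force: [0.4, -6.3, 0.3]
grip_width: 0.0436
grip_force: 3.0
```

```bash
python3 -m pendant '[{"jaw":0.5,"linear":[0.05,0,0],"twist":0},{"jaw":0.5,"linear":[0,0,0],"twist":0},{"jaw":0.5,"linear":[0,0,0],"twist":0},{"jaw":0.5,"linear":[0,0,0],"twist":0},{"jaw":0.5,"linear":[0,0,0],"twist":0},{"jaw":0.5,"linear":[0,0,0],"twist":0}]'
```

```text
time: 13.22
position: [0.5363, 0.0397, 0.0436]
tool_rot: [0.712, 0.702, -0.0, 0.001]
ft_force: [-1.2, -6.9, 0.8]
grip_width: 0.0435
grip_force: 3.5
```

```bash
python3 -m pendant '[{"jaw":0.5,"linear":[0.03,0,0],"twist":0},{"jaw":0.5,"linear":[0,0,0],"twist":0},{"jaw":0.5,"linear":[0,0,0],"twist":0},{"jaw":0.5,"linear":[0,0,0],"twist":0},{"jaw":0.5,"linear":[0,0,0],"twist":0},{"jaw":0.5,"linear":[0,0,0],"twist":0},{"jaw":0.5,"linear":[0,0,0],"twist":0},{"jaw":0.5,"linear":[0,0,0],"twist":0},{"jaw":0.5,"linear":[0,0,0],"twist":0},{"jaw":0.5,"linear":[0,0,0],"twist":0}]'
python3 m.py p7 wrist
```

```text
time: 14.05
position: [0.5364, 0.0398, 0.0436]
tool_rot: [0.712, 0.702, -0.001, 0.001]
ft_force: [-0.2, -7.1, 0.9]
grip_width: 0.0437
grip_force: 4.0
wrist 34264 [  195    17   162   236 34264]
 x [0.5045 0.536  0.5672]  y [0.0521 0.1072 0.1492]  z [0.0327 0.0342 0.0357]
  y0.05 x 0.5047 0.5658 z 0.0341
  y0.07 x 0.5047 0.5661 z 0.0342
  y0.09 x 0.5050 0.5664 z 0.0342
  y0.11 x 0.5053 0.5666 z 0.0342
  y0.13 x 0.5055 0.5669 z 0.0342
  y0.15 x 0.5057 0.5672 z 0.0342
```

Pressed at about 7 N and held for 1 s, with the bracket's sides along the ramp's direction. Now I back off gently and retreat.

```bash
python3 -m pendant '[{"jaw":0.5,"linear":[-0.1,0,0],"twist":0},{"jaw":0.5,"linear":[-0.1,0,0],"twist":0},{"jaw":0.5,"linear":[-0.3,0,0],"twist":0},{"jaw":0.5,"linear":[-0.8,0,0],"twist":0},{"jaw":0.5,"linear":[-1,0,0],"twist":0},{"jaw":0.5,"linear":[0,0,-2],"twist":0},{"jaw":0.5,"linear":[0,0,-3],"twist":0},{"jaw":0.5,"linear":[0,0,-3.5],"twist":0},{"jaw":0.5,"linear":[-2,0,-3.5],"twist":0},{"jaw":0.5,"linear":[-2,0,-3],"twist":0},{"jaw":0.5,"linear":[-2,0,0],"twist":0},{"jaw":0.5,"linear":[0,0,0],"twist":0}]'
python3 m.py p8 wrist scene
python3 - <<'E'
from h import *
c=cams.camera("wrist");P=cloud(c)
g=(P[...,1]>.13)&(P[...,1]<.19)&(P[...,0]>.48)&(P[...,0]<.6)
for lo in np.arange(.138,.165,.0015):
  q=P[g&(P[...,1]>=lo)&(P[...,1]<lo+.0015)]
  if len(q):print(round(lo,4),len(q),np.percentile(q[:,2],[5,50,95]).round(4))
cv2.imwrite("pics/w9.png",c["color"])
E
```

```text
time: 15.1
position: [0.5368, -0.0457, 0.196]
tool_rot: [0.713, 0.701, 0.001, 0.003]
ft_force: [-0.1, 0.1, -0.4]
grip_width: 0.0433
grip_force: 0.0
wrist 6557 [ 231    0   83   83 6557]
 x [0.5036 0.535  0.5665]  y [0.0508 0.0814 0.1094]  z [0.0324 0.0343 0.0361]
  y0.05 x 0.5040 0.5652 z 0.0343
  y0.07 x 0.5041 0.5659 z 0.0343
  y0.09 x 0.5044 0.5658 z 0.0343
  y0.11 x 0.5046 0.5663 z 0.0344
scene 4 [279 193   2   3   4]
 x [0.5256 0.5264 0.5282]  y [0.0646 0.0662 0.0696]  z [0.0339 0.0353 0.0361]
```

View pics/p8_wrist.png

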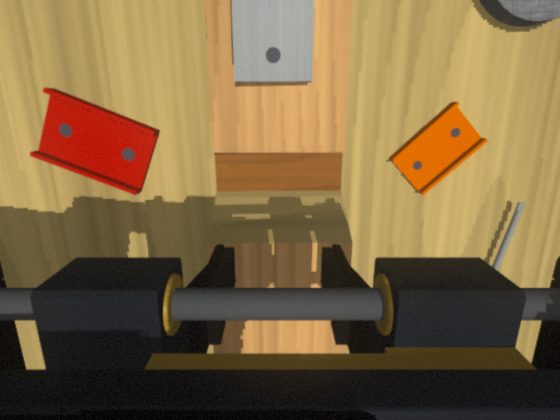

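The bracket lies on the bed, rear edge at (272,80). One closer look at the stop end from above.

```bash
python3 -m pendant '[{"jaw":0.5,"linear":[2,0,-2],"twist":0},{"jaw":0.5,"linear":[3,0,0],"twist":0},{"jaw":0.5,"linear":[3,0,0],"twist":0},{"jaw":0.5,"linear":[2,0,0],"twist":0},{"jaw":0.5,"linear":[0,0,0],"twist":0}]'
python3 m.py p9 wrist
python3 - <<'E'
from h import *
c=cams.camera("wrist");P=cloud(c)
g=(P[...,0]>.5)&(P[...,0]<.57)
for lo in np.arange(.14,.166,.0015):
  q=P[g&(P[...,1]>=lo)&(P[...,1]<lo+.0015)]
  if len(q):print(round(lo,4),len(q),np.percentile(q[:,2],[5,50,95]).round(4))
E
```

```text
time: 15.67
position: [0.5346, 0.0626, 0.2122]
tool_rot: [0.711, 0.704, -0.001, -0.002]
ft_force: [-0.2, 0.4, 0.1]
grip_width: 0.0438
grip_force: 0.0
wrist 7721 [ 244   94   74  111 7721]
 x [0.5043 0.5357 0.567 ]  y [0.0509 0.1031 0.1491]  z [0.0324 0.0342 0.036 ]
  y0.05 x 0.5048 0.5657 z 0.0342
  y0.07 x 0.5044 0.5661 z 0.0342
  y0.09 x 0.5047 0.5660 z 0.0342
  y0.11 x 0.5049 0.5665 z 0.0342
  y0.13 x 0.5055 0.5669 z 0.0343
  y0.15 x 0.5053 0.5667 z 0.0343
0.14 143 [0.0326 0.0342 0.0355]
0.1415 137 [0.0325 0.0341 0.0353]
0.143 133 [0.0325 0.0342 0.0356]
0.1445 129 [0.0329 0.0343 0.0354]
0.146 134 [0.0326 0.0341 0.0352]
0.1475 149 [0.0326 0.0341 0.0353]
0.149 174 [0.0322 0.04   0.0448]
0.1505 155 [0.0431 0.0443 0.0455]
0.152 162 [0.0431 0.0444 0.0455]
0.1535 159 [0.043  0.0442 0.0456]
0.155 9 [0.0434 0.0441 0.045 ]
0.1565 128 [0.0171 0.0183 0.0194]
0.158 334 [0.0175 0.0318 0.0481]
0.1595 169 [0.0467 0.0481 0.0494]
0.161 165 [0.047  0.0484 0.0494]
0.1625 173 [0.0472 0.0484 0.0504]
0.164 167 [0.0472 0.0484 0.0546]
0.1655 171 [0.0472 0.0486 0.0548]
```

View pics/p9_wrist.png

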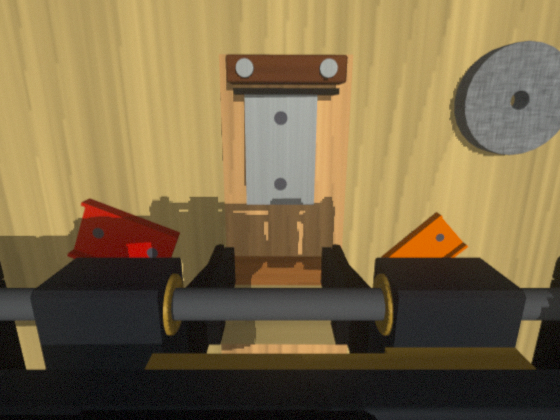

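The bracket's front edge at (280,95) sits flush and square against the black pad at (286,91), with no gap and nothing touching it. Handing in.

```bash
python3 -c "
from rig import robot
print(robot.hand_in())"
```

```text
the job is handed in; nothing more can be done
None
```

The bracket was turned over on the ramp, slid along the bed, pressed square against the stop at about 7 N for over a second, and left there; the job is handed in, with no verdict returned.

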